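# Draw the filter plate from under its flap and hold it over the cleaning tub

## Robot

A 7-joint arm with a two-finger parallel gripper is mounted at the origin on the work surface; the furniture and walls round the work are solid. World frame = base frame: x ahead of the robot, y to its left, z up, the work surface at z = 0. Lengths are in m, angles in rad, forces in N, time in s.
With the tool pointing down it reaches from about 0.425 to 0.95 m from the base axis. Payload 4.7 kg.
Tool frame: the origin (TCP) lies between the finger pads, 19 mm behind the fingertips; this is the grasp point; z points along the fingers, y is the line along which they close (so a half turn about z gives the same grasp; the last joint's range is limited). The gripper opens to 85 mm and grips with 20 to 120 N. Pads are 22 mm wide; open, the fingers measure 114 mm over their backs; the gripper's body (76 mm by 85 mm) begins 54 mm behind the grasp point. The pads swing forward as they close: fully open they stand 13 mm farther back than shut.
Start: joints at [1.086, 0.469, -0.049, 1.532, 0.024, 1.141, -0.082], TCP at [0.297, -0.606, 0.25] pointing down, gripper open.
Joint ranges: [-2.59, 2.59], [-0.33, 1.99], [-1.39, 1.29], [0.1, 2.45], [-1.04, 4.18], [0.21, 1.99], [-2.66, 2.66]. Speed limits (rad/s): [2.57, 2.57, 3.14, 3.14, 3.14, 3.14, 3.14].

## Interface

Orientations are given as a 3x3 rotation matrix whose columns are the frame's x, y, z axes.
In Python, from bench import bot, viewer gives the robot as it stands. The module is installed in compiled form; this text tells all that it offers.
- The arm moves only by the tool play_rows, never from a script. Its argument "rows" is one flat list of numbers, 6 for each row, row after row: the shift along the tool's x, y, z as a fraction of full scale, then the turn, a rotation vector about the tool's x, y, z as a fraction of full scale. In form: [tx, ty, tz, wx, wy, wz, tx, ty, tz, wx, wy, wz, ...]. A call has 1 to 8 rows; each row shifts and turns the commanded pose from where the row before left it, along the tool's axes as they then stand; what a row does not reach is not made up. Full scale, the value 1, is 25 cm for a shift and 8 degrees for a turn. A row lasts 1/8 s, in which the tool goes at most 62.5 mm and 10.7 degrees, less where a joint would pass 70% of its speed; a pose out of reach is approached as far as the arm can. A call with a number of a shift or a turn outside -1 to 1 is refused whole. A call with a gripper value outside its range is refused whole. "claw" is the closure, from -1 (fully open) to 1 (shut), set as the call begins (left out, the last holds). The fingers move at their own pace and stop on an object; the grip force is fixed at half the most. Time passes only in rows, so rows that do not move let the fingers close. It gives the time, the measured TCP pose, the force, the opening and the grip force at its end, in the units of the state.
- bot.state(): the state, without advancing time (a new reading comes with each control period).
- viewer.capture(name): name is "scene" or "side" or "wrist"; returns a dict with "color" (480x640x3 uint8, red, green, blue), "z_map" (480x640 float32, m along the optical axis (not along the pixel's ray), 0 where there is no reading), "mtx" (3x3 intrinsics, pixels), "origin" and "rotation" of the camera in the world. Camera axes: x right, y up, looking along -z (the intrinsics and any distortion apply to the point x, -y, -z); pixel columns grow to the right and rows downward; lengths in m; the calibration is good to about 2 mm. A picture is of the moment at which its call begins.
- bot.close_job(): hands the job in; it is judged then, once.
The state is a dict: "time_s": time; "joints": joint angles; "qd": joint speeds; "joint_torque": joint torques, N m; "ee_pos": TCP position; "tcp_rot": TCP orientation; "wrist_force": force on the tool from outside, world axes, zero at the start; "torque": the same for the moment, N m; "width": finger opening in m; "finger_force": force on a finger pad.
Only numpy, scipy, OpenCV 4.12 (cv2) and the standard library are available. Lean on these libraries where they do the work, as an engineer would, in place of code of your own. Each camera call takes 0.05 s, during which the arm holds its last target. There are 200 camera calls.

## Task

Pull the black-knobbed retaining pin out of the front of the grey filter box and stand it fully home in the bore of the small metal parking block, then raise the box's hinged flap by its bar handle until it stands open, about upright or beyond, and leave it open. Draw the filter plate out of the box by its tab and finish while still holding it upright and still over the middle of the empty clear tub, its lower edge clear above the tub's rim. Do not shift the tub or the other things on the bench.

Things in the scene. Friction and masses are not known exactly. Their poses are not given: they have to be found in the camera images.
- filter_box: Fixed grey box, 120 (x) x 150 (y) x 84 mm high, walls 5, open under the flap. Origin: centre of underside; x axis from the front (handle, robot side) to the hinge, z up. Rails on front and back walls hold the filter plate upright at its middle, in the x-z plane; free for 64 on both sides of the plate (box +-y). A boss on the front wall at box x -73.5, y +58, top 91 above the bench, holds the pin.
- flap (a joint): Hinge of the flap covering the box (6 mm plate, top 90 mm above the bench). 0 = shut, 1.57 = upright, 2.1 = its stop, leaning back; stiff (about 2 N at the handle), it stays at any angle where it is left. The pin's knob overlaps the flap's edge until the pin is taken away.
- flap_hinge (a point): Point on the hinge axis, at its middle, 62.5 mm behind the box's centre (box +x) and 87 mm above the bench; the axis is the box's y axis.
- flap_bar (a point): Middle of the flap's handle bar: round, 10 mm thick, parallel to the hinge axis and 167.5 mm from it in the flap's plane; when shut 45 mm in front of the box's front wall, 87 mm above the bench. Free length 58 mm between its arms. It can turn between gripping fingers, so a tool pointing down can carry it round the whole arc.
- pin: Retaining pin: steel stem 12 mm thick, 35 mm long, tapered end, with a black round knob 24 mm thick and 30 mm tall. Loose, 0.06 kg. Origin: lower end of the stem; z axis along the pin to the knob. It starts upright in the box's boss, knob's underside 91 mm and top 121 mm above the bench.
- pin_knob (a point): Middle of the pin's knob, 50 mm above the pin's lower end.
- park_block: Plain metal cube of 50 mm fixed to the bench in front of the right side of the box. Origin: centre of its underside.
- park_mouth (a point): Mouth of the block's vertical bore, in the middle of its top, 50 mm above the bench: bore 15 mm wide with a chamfer, 50 mm deep. Fully home the knob's underside rests on the block and the pin's lower end is 35 mm below this point.
- filter_plate: Plate hidden in the box: metal frame with mesh, 102 long (x axis), 10 thick (y), 56 tall, on top a tab 36 wide, 10 thick, reaching to 74 above the lower edge. About 0.1 kg. Origin: middle of its lower edge; z up. It starts upright in its guides, lower edge 5 mm and tab's top 79 mm above the bench; it must rise 80 mm to clear the box.
- plate_tab (a point): Middle of the tab, 64 mm above the plate's lower edge, 10 mm below the top of the tab.
- tub: Empty clear plastic tub, 119 (x) x 174 (y) x 46 mm tall, loose on the bench to the left. Origin: centre of its underside.
- bolt: Bystander: hex bolt standing on its head, 50 mm tall. Origin: centre of its underside.
- cutters: Bystander: black side cutters lying flat, 120 mm long. Origin: centre of the underside.
- relay: Bystander: sealed orange relay block, 28 x 44 mm, 34 mm tall. Origin: centre of the underside.
- capacitor: Bystander: can capacitor standing on its end, 35 mm wide, 50 mm tall. Origin: centre of the underside.

How it is judged:
By the outcome, as a careful person would: the job done as asked, in the order asked, and still so for the second after the job is handed in, while the arm keeps its last pose, push and grip.
It also fails if it takes over 61 s, if anything falls off the work surface, if the arm or the gripper's body presses on something with over 40 N, if the wrist force passes 120 N, or if a joint passes its speed limit or range.

## Working session

There is one attempt and no reset: what is moved stays moved. The work goes in short steps, Python scripts to look and compute and a tool call to move; the robot and the scene stay as the last step left them, time stands still between calls to the robot, and variables do not carry over. Pictures are saved under pics/ and viewed, at most 10 in all, crops included, and the job is handed in when it is done.

Besides the shell and the picture viewer there is one more tool, called after "Emit:" by a JSON object that holds its "api" and its "payload". play_rows: Moves the arm, as the interface text tells. Shift numbers are shares of 25 cm and turn numbers shares of 8 degrees, none past 1 either way. Its arguments: {"type":"object","properties":{"rows":{"type":"array","items":{"type":"number"}},"claw":{"type":"number"}},"required":["rows"]}

```bash
mkdir -p pics; cat > h.py <<'E'
import numpy as np, cv2
from bench import bot, viewer
def cap(n):
    c=viewer.capture(n); np.savez(f'{n}.npz',**{k:np.asarray(v) for k,v in c.items()}); return c
def load(n): return dict(np.load(f'{n}.npz'))
def cloud(c):
    z=c['z_map']; K=c['mtx']; v,u=np.mgrid[0:480,0:640]
    p=np.stack([(u-K[0,2])/K[0,0]*z,-(v-K[1,2])/K[1,1]*z,-z],-1)
    w=p@c['rotation'].T+c['origin']; w[z==0]=np.nan; return w
E
python3 - <<'E'
from h import *
for n in('scene','side'):
    c=cap(n); cv2.imwrite(f'pics/{n}0.png',c['color'][...,::-1]); print(n,c['mtx'].tolist(),c['origin'],c['rotation'].tolist(),(c['z_map']==0).mean(),[k for k in c])
s=bot.state(); print({k:np.round(v,3).tolist() for k,v in s.items()})
E
```

```text
scene [[474.2209639124992, 0.0, 318.6371608538367], [0.0, 474.2209639124992, 237.34829258367552], [0.0, 0.0, 1.0]] [-0.07654576  0.49768039  0.6794064 ] [[-0.5611418573646897, 0.5083682248846066, -0.653208667916295], [-0.8274376992146545, -0.3651206338227074, 0.42665416519150906], [-0.021602542250052686, 0.7799029879956729, 0.6255275049778037]] 0.004059244791666666 ['color', 'z_map', 'mtx', 'origin', 'rotation']
side [[586.9386475281016, 0.0, 323.0309011314752], [0.0, 586.9386475281016, 235.66101052162168], [0.0, 0.0, 1.0]] [ 0.50485159 -0.84494583  0.7044139 ] [[0.9997227268470136, -0.013393458186489184, -0.019367103639370394], [-0.009018971242015564, 0.541962721109843, -0.8403541319497096], [0.021751496116521368, 0.8402957956606837, 0.5416916541831447]] 0.004153645833333333 ['color', 'z_map', 'mtx', 'origin', 'rotation']
{'time_s': 0.1, 'joints': [1.086, 0.469, -0.049, 1.534, 0.024, 1.141, -0.082], 'qd': [0.0, -0.003, 0.0, -0.001, -0.001, 0.001, -0.001], 'joint_torque': [0.0, -51.152, -0.047, -23.839, 0.011, 0.004, -0.0], 'ee_pos': [0.297, -0.606, 0.249], 'tcp_rot': [[0.898, 0.44, -0.001], [0.44, -0.898, 0.002], [-0.0, -0.002, -1.0]], 'wrist_force': [-0.127, 0.011, -1.002], 'torque': [-0.03, -0.016, 0.076], 'finger_force': 0.0, 'width': 0.086}
```

View pics/scene0.png

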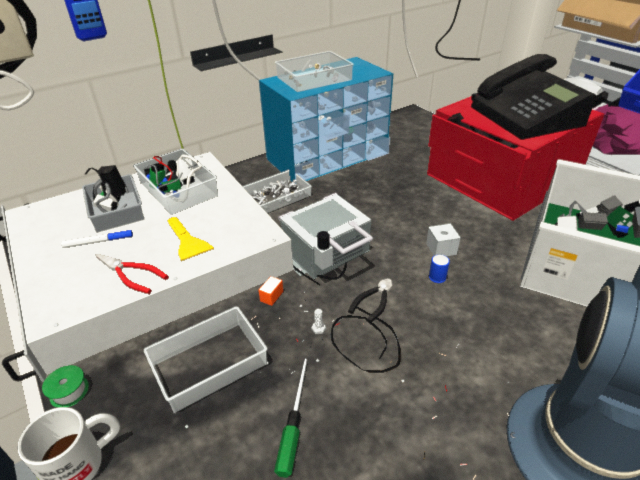

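View pics/side0.png

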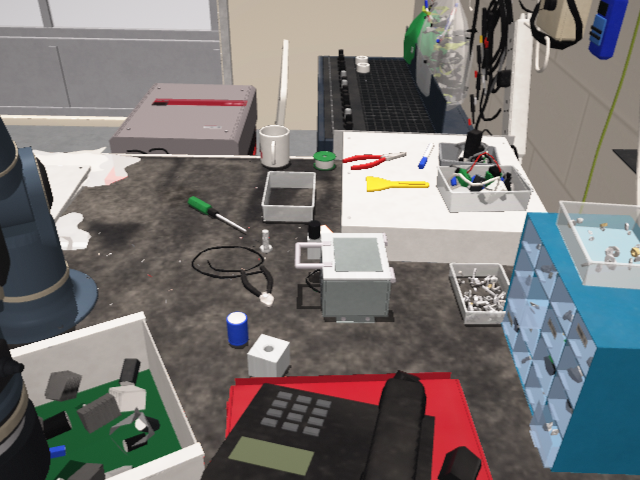

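The scene view shows the knob at about (323,239), the box flap around (325,220), the bar near (352,243), the block top at (443,232), the tub at (205,357), the bolt at (318,320), the relay at (271,290) and the capacitor at (439,268). The side view shows the knob at (314,229), the flap at (360,255), the bar at (298,257) and the bore at (268,348).

```bash
python3 - <<'E'
from h import *
np.set_printoptions(precision=4,suppress=True)
for n in('scene','side'):
    c=load(n); w=cloud(c)
    def seg(name,x0,x1,y0,y1,z0,z1,u0,v0,u1,v1):
        q=w[v0:v1,u0:u1].reshape(-1,3); m=(q[:,2]>z0)&(q[:,2]<z1)&(q[:,0]>x0)&(q[:,0]<x1)&(q[:,1]>y0)&(q[:,1]<y1); q=q[m]
        if len(q)<5: print(n,name,len(q));return
        r=cv2.minAreaRect(q[:,:2].astype(np.float32)*1000)
        print(n,name,len(q),'med',np.median(q,0),'min',q.min(0),'max',q.max(0),'rect',np.round(r[0],1),np.round(r[1],1),round(r[2],1))
    if n=='scene':
        B=dict(flap=(280,195,375,250),knob=(314,228,333,262),block=(425,220,462,258),tub=(140,305,272,410),cap=(428,252,452,285),bolt=(308,305,330,336),relay=(255,274,288,306))
    else:
        B=dict(flap=(290,225,400,285),knob=(304,220,324,240),block=(245,333,292,380),tub=(258,168,320,225),cap=(224,308,252,350),bolt=(258,228,274,255),relay=(310,220,340,240))
    Z=dict(flap=(.082,.098),knob=(.113,.13),block=(.045,.056),tub=(.04,.052),cap=(.045,.056),bolt=(.04,.056),relay=(.03,.04))
    for k in B: seg(k,0,1.2,-.8,.8,*Z[k],*B[k])
    for u,v in ([(325,215),(323,236),(323,255),(443,240)] if n=='scene' else [(360,255),(314,229),(268,348),(298,257)]): print((u,v),w[v,u])
E
```

```text
scene flap 3043 med [0.5714 0.0564 0.0912] min [ 0.4726 -0.0258  0.082 ] max [0.6545 0.1711 0.0976] rect [562.8  72.9] [181.1 196.4] 1.1
scene knob 114 med [0.5062 0.1078 0.1211] min [0.4964 0.095  0.1131] max [0.5204 0.1173 0.1243] rect [507.4 107.5] [21.  23.6] 55.1
scene block 436 med [ 0.4341 -0.1532  0.0505] min [ 0.3794 -0.192   0.045 ] max [ 0.4711 -0.0788  0.0546] rect [ 419.1 -140.2] [ 62.4 119.5] 49.9
scene tub 1296 med [0.4948 0.4024 0.0458] min [0.3883 0.2986 0.04  ] max [0.5783 0.4733 0.052 ] rect [483.4 385.4] [173.7 188.3] 89.1
scene cap 193 med [ 0.378  -0.084   0.0508] min [ 0.3628 -0.1037  0.0451] max [ 0.3971 -0.0684  0.0546] rect [379.5 -85.4] [33.9 33.8] 53.2
scene bolt 62 med [0.4055 0.1892 0.0498] min [0.4007 0.181  0.0404] max [0.4142 0.1951 0.0535] rect [407.3 188.5] [12.5 13.1] 55.9
scene relay 295 med [0.5289 0.2199 0.0351] min [0.5077 0.1919 0.0301] max [0.5699 0.2425 0.0392] rect [540.1 222. ] [55.2 46.2] 25.8
(325, 215) [0.5923 0.0433 0.091 ]
(323, 236) [0.5038 0.1087 0.1223]
(323, 255) [0.4976 0.1138 0.0819]
(443, 240) [ 0.422  -0.1379  0.0498]
side fla
[... 373 characters left out ...]
9.4 -159.2] [53.1 52.2] 67.7
side tub 383 med [0.4441 0.385  0.0445] min [0.3916 0.2926 0.04  ] max [0.5113 0.4758 0.0495] rect [451.9 383.9] [182.9 119. ] 88.6
side cap 255 med [ 0.3812 -0.0911  0.0496] min [ 0.364  -0.1627  0.045 ] max [ 0.4116 -0.0706  0.0533] rect [ 386.3 -118.2] [33.8 96.4] 10.3
side bolt 37 med [0.4082 0.185  0.0478] min [0.4032 0.1778 0.0405] max [0.4142 0.193  0.0522] rect [408.8 185.3] [10.6 15.5] 3.8
side relay 70 med [0.5332 0.2195 0.0343] min [0.5245 0.1973 0.031 ] max [0.5482 0.2408 0.0377] rect [529.7 219.4] [27.7 35.8] 24.6
(360, 255) [0.5944 0.0445 0.0897]
(314, 229) [0.5091 0.0937 0.1141]
(268, 348) [ 0.4371 -0.1487  0.0392]
(298, 257) [0.4805 0.0335 0.0912]
```

```bash
python3 - <<'E'
from h import *
a=load('scene')['color'][180:300,260:480,::-1]; b=load('side')['color'][210:390,220:400,::-1]
a=cv2.resize(a,None,fx=3.6,fy=3.6,interpolation=2)[:430]; b=cv2.resize(b,(600,600),interpolation=2)
cv2.imwrite('pics/cs.png',b)
E
```

```text
(no output)
```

View pics/cs.png

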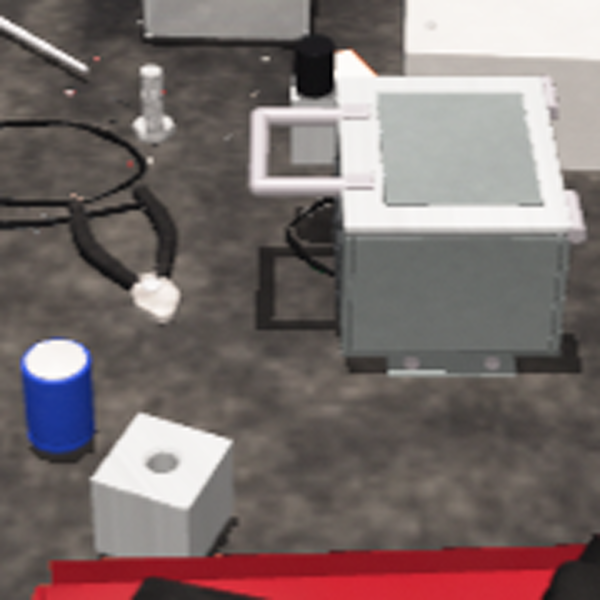

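The crop shows the bore at crop (162,463), which is side pixel (268.6,349). The block top corners are at (141,412), (233,441), (187,508) and (92,479). The knob top is about (315,42), and the bar runs along (258,112)-(258,188).

```bash
cat >> h.py <<'E'
def ray(c,u,v,z):
    K=c['mtx']; d=c['rotation']@np.array([(u-K[0,2])/K[0,0],-(v-K[1,2])/K[1,1],-1]); o=c['origin']
    return o+d*(z-o[2])/d[2]
E
python3 - <<'E'
from h import *
np.set_printoptions(precision=4,suppress=True)
s=load('side'); C=lambda x,y:(220+x*.3-.35,210+y*.3-.35)
for nm,x,y,z in [('bore',162,463,.05),('b1',141,412,.05),('b2',233,441,.05),('b3',187,508,.05),('b4',92,479,.05),('knob',315,44,.121),('flapNL',340,78,.09),('FL',548,77,.09),('NR',343,235,.09),('bar1',258,115,.09),('bar2',258,187,.09)]:
    print(nm,ray(s,*C(x,y),z))
for n,(u0,v0,u1,v1),fl in (('scene',(310,226,336,250),(280,195,375,250)),('side',(300,218,326,245),(290,225,400,290))):
    c=load(n); w=cloud(c); q=w[v0:v1,u0:u1].reshape(-1,3); q=q[(q[:,2]>.117)&(q[:,2]<.126)]
    print(n,'knobtop',len(q),q.mean(0),(q.max(0)+q.min(0))/2,cv2.minEnclosingCircle(q[:,:2].astype(np.float32)*1000))
    # flap plate
    q=w[fl[1]:fl[3],fl[0]:fl[2]].reshape(-1,3); q=q[(abs(q[:,2]-.09)<.006)&(q[:,0]>.525)&(q[:,0]<.68)]
    for y in np.arange(-.03,.14,.02):
        r=q[abs(q[:,1]-y)<.008]
        if len(r): print(' y',round(y,2),r[:,0].min(),r[:,0].max(),len(r))
    for x in np.arange(.54,.66,.02):
        r=q[abs(q[:,0]-x)<.008]; print(' x',round(x,2),r[:,1].min(),r[:,1].max())
    q=w[fl[1]:fl[3],fl[0]:fl[2]].reshape(-1,3); q=q[(abs(q[:,2]-.09)<.01)&(q[:,0]<.492)&(q[:,1]<.09)]
    print('bar',len(q),q.min(0),q.max(0),np.median(q,0))
s=load('scene')['color'][180:300,260:480,::-1]; cv2.imwrite('pics/cc.png',cv2.resize(s,None,fx=3.6,fy=3.6,interpolation=2))
E
```

```text
bore [ 0.4386 -0.1612  0.05  ]
b1 [ 0.4259 -0.1259  0.05  ]
b2 [ 0.4717 -0.1457  0.05  ]
b3 [ 0.4522 -0.1905  0.05  ]
b4 [ 0.4066 -0.1723  0.05  ]
knob [0.5093 0.1046 0.121 ]
flapNL [0.5242 0.1175 0.09  ]
FL [0.6463 0.1217 0.09  ]
NR [ 0.5247 -0.0338  0.09  ]
bar1 [0.4775 0.0775 0.09  ]
bar2 [0.4795 0.0078 0.09  ]
scene knobtop 93 [0.5072 0.1075 0.1214] [0.5086 0.1061 0.1209] ((508.6274108886719, 107.25545501708984), 12.394713401794434)
 y -0.03 0.5255073104664767 0.6420145576413476 35
 y -0.01 0.5250513556445999 0.6524555839691766 254
 y 0.01 0.5250859795817184 0.650917737728679 245
 y 0.03 0.5251202381028721 0.6443274366852523 259
 y 0.05 0.525002028478353 0.6437615908658108 262
 y 0.07 0.5252042404056003 0.6440679780619101 252
 y 0.09 0.5474219948838459 0.6495133744532529 210
 y 0.11 0.5252791314232039 0.646565847436573 284
 y 0.13 0.5256877011581087 0.6446886808887999 114
 x 0.54 -0.025795797960177225 0.12459281292055074
 x 0.56 -0.025478622712703347 0.17040142854345647
 x 0.58 -0.024037835923570394 0.16226894021931249
 x 0.6 -0.023817272188088545 0.15252533639277804
 x 0.62 -0.0
[... 404 characters left out ...]
293100151 0.6516693070959059 362
 y 0.03 0.5260279568921774 0.6440328437014003 329
 y 0.05 0.5261690307886322 0.643726699964623 320
 y 0.07 0.5263622553738432 0.6432118057848747 299
 y 0.09 0.5264894657007413 0.6498071779598639 286
 y 0.11 0.5266924145415987 0.6497598763776169 278
 y 0.13 0.5954664860745851 0.675711146503097 16
 x 0.54 -0.028868778149944152 0.12023419133028401
 x 0.56 -0.028933839786340676 0.14805807660875303
 x 0.58 -0.02747369284619472 0.146898394128539
 x 0.6 -0.02690248736847123 0.1480058689495497
 x 0.62 -0.027410693870657754 0.14803049544063707
 x 0.64 -0.027488043982257793 0.14883786081089223
bar 194 [0.4745 0.0047 0.0819] [0.4919 0.0869 0.0941] [0.4814 0.0387 0.0902]
```

View pics/cc.png

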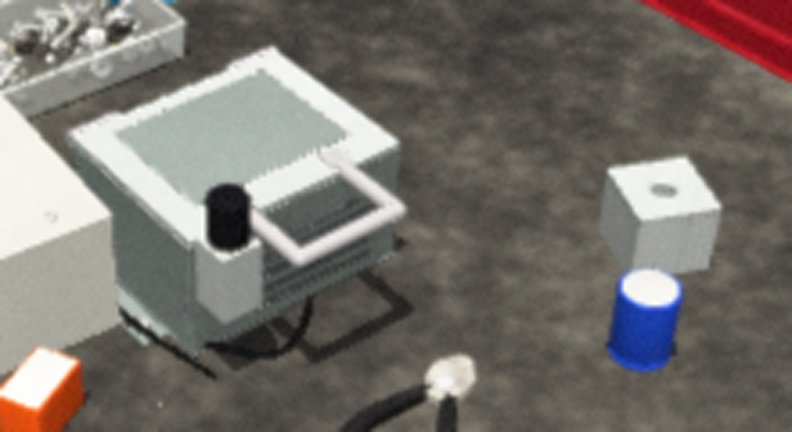

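The enlarged scene view agrees: the bore is at crop (664,190), the knob top at (228,192), and the bar runs from (300,255) to (400,208). I'll check obstacle heights and the bore from the scene camera, then move.

```bash
python3 - <<'E'
from h import *
np.set_printoptions(precision=3,suppress=True)
s=load('scene'); print('bore',ray(s,260+664/3.6-.35,180+190/3.6-.35,.05),'knob',ray(s,260+228/3.6-.35,180+191/3.6-.35,.121))
w=np.concatenate([cloud(load(n)).reshape(-1,3) for n in('scene','side')]); w=w[~np.isnan(w).any(1)]
print('max height map; rows x .3...0.9, cols y -.6...0.55')
ys=np.arange(-.6,.56,.05); print('      ',*[f'{y:5.2f}' for y in ys])
for x in np.arange(.3,.91,.05):
    print(f'{x:.2f}',*[f"{(lambda q:q[:,2].max() if len(q) else -1)(w[(abs(w[:,0]-x)<.025)&(abs(w[:,1]-y)<.025)]):5.2f}" for y in ys])
# tub rim
q=w[(w[:,2]>.04)&(w[:,2]<.052)&(w[:,0]>.37)&(w[:,0]<.53)&(w[:,1]>.27)&(w[:,1]<.5)]
for n,B in(('scene',(140,305,272,410)),('side',(258,168,320,225))):
    q=cloud(load(n))[B[1]:B[3],B[0]:B[2]].reshape(-1,3);q=q[(q[:,2]>.041)&(q[:,2]<.05)&(q[:,0]<.53)]; print(cv2.minAreaRect((q[:,:2]*1000).astype(np.float32)))
E
```

```text
bore [ 0.439 -0.158  0.05 ] knob [0.513 0.102 0.121]
max height map; rows x .3...0.9, cols y -.6...0.55
       -0.60 -0.55 -0.50 -0.45 -0.40 -0.35 -0.30 -0.25 -0.20 -0.15 -0.10 -0.05  0.00  0.05  0.10  0.15  0.20  0.25  0.30  0.35  0.40  0.45  0.50  0.55
0.30  0.47 -1.00  0.16  0.16  0.10  0.13  0.16  0.16  0.15  0.01  0.01  0.01  0.01  0.01  0.01  0.01  0.01  0.01  0.02  0.02  0.01  0.01  0.01  0.01
0.35  0.54  0.53 -1.00  0.16  0.16  0.16  0.16  0.01  0.01  0.01  0.05  0.05  0.01  0.01  0.01  0.01  0.01  0.02  0.02  0.01  0.01  0.01  0.01  0.01
0.40  0.19  0.27  0.27  0.19  0.19  0.19  0.01  0.01  0.05  0.05  0.05  0.05  0.02  0.01  0.01  0.01  0.05  0.01  0.05  0.05  0.05  0.05  0.01  0.09
0.45  0.19  0.27  0.27  0.25  0.23  0.19  0.01  0.01  0.05  0.05  0.05  0.01  0.09  0.09  0.09  0.01  0.01  0.01  0.05  0.01  0.01  0.05  0.04  0.01
0.50 -1.00  0.27  0.27  0.25  0.23  0.19  0.01  0.01  0.01  0.01  0.01  0.01  0.09  0.09  0.12  0.01  0.04  0.04  0.05  0.05  0.05  0.05  0.03  0.04
0.55  0.30  0.31  0.30  0.28  0.23  0.19  0.01  0.01  0.01  0.01  0.01  0.09  0.10  0.09  0.09  0.10
[... 592 characters left out ...]
0.10  0.10  0.15  0.15  0.10  0.11  0.11  0.10  0.10
0.80  0.24 -1.00  0.01  0.01  0.01  0.06  0.03  0.01  0.17  0.18  0.18  0.04  0.04  0.04  0.04  0.10  0.16  0.18  0.17  0.14  0.14  0.14  0.11  0.10
0.85  0.22  0.00  0.01  0.01  0.01  0.24  0.24  0.28  0.28  0.28  0.28  0.24  0.04  0.03  0.03  0.10  0.17  0.17  0.19  0.20  0.20  0.15  0.10  0.10
0.90  0.22  0.01  0.01  0.01  0.01  0.24  0.24  0.28  0.27  0.27  0.28  0.28  0.04  0.04  0.03  0.10  0.17  0.17  0.19  0.16  0.20  0.18  0.10  0.10
((450.12054443359375, 385.8897705078125), (173.7017059326172, 121.70905303955078), 89.10467529296875)
((451.8681640625, 383.8680725097656), (182.87466430664062, 118.96891784667969), 88.58650970458984)
```

Emit:
{"api": "play_rows", "payload": {"rows": [0, 0, -0.08, 0, 0, -1, 0, 0, -0.08, 0, 0, -1, 0, 0, -0.08, 0, 0, -1, 0, 0, -0.08, 0, 0, -1, 0, 0, -0.08, 0, 0, -1, 0, 0, -0.08, 0, 0, -1, 0, 0, -0.08, 0, 0, -1, 0, 0, -0.08, 0, 0, -1], "claw": -0.3}}

```text
time_s: 1.1
ee_pos: [0.297, -0.6059, 0.41]
tcp_rot: [[-0.007, 1.0, -0.001], [1.0, 0.007, 0.001], [0.001, -0.001, -1.0]]
wrist_force: [-0.2, -0.3, -0.3]
width: 0.0555
finger_force: 0.0
```

Emit:
{"api": "play_rows", "payload": {"rows": [0.22, 0.067, 0, 0, 0, 0, 0.22, 0.067, 0, 0, 0, 0, 0.22, 0.067, 0, 0, 0, 0, 0.22, 0.067, 0, 0, 0, 0, 0.22, 0.067, 0, 0, 0, 0, 0.22, 0.067, 0, 0, 0, 0, 0.22, 0.067, 0, 0, 0, 0, 0.22, 0.067, 0, 0, 0, 0]}}

```text
time_s: 2.1
ee_pos: [0.4303, -0.1639, 0.4098]
tcp_rot: [[-0.002, 1.0, -0.0], [1.0, 0.002, -0.0], [-0.0, -0.0, -1.0]]
wrist_force: [2.1, -0.3, -0.3]
width: 0.0559
finger_force: 0.0
```

Emit:
{"api": "play_rows", "payload": {"rows": [0.22, 0.067, 0, 0, 0, 0, 0.22, 0.067, 0.1, 0, 0, 0, 0.22, 0.067, 0.1, 0, 0, 0, 0.22, 0.067, 0.1, 0, 0, 0, 0.2, 0.067, 0.1, 0, 0, 0, 0, 0, 0.1, 0, 0, 0, 0, 0, 0, 0, 0, 0, 0, 0, 0, 0, 0, 0]}}

```text
time_s: 3.1
ee_pos: [0.5137, 0.1032, 0.286]
tcp_rot: [[-0.001, 1.0, 0.001], [1.0, 0.001, -0.0], [-0.0, 0.001, -1.0]]
wrist_force: [0.0, 0.2, 1.0]
width: 0.0557
finger_force: 0.0
```

```bash
python3 - <<'E'
from h import *
c=cap('wrist'); cv2.imwrite('pics/w0.png',c['color'][...,::-1]); s=bot.state(); print(s['ee_pos'],s['time_s'])
R=s['tcp_rot'];print('cam in tool',np.asarray(R).T@(c['origin']-s['ee_pos']),c['mtx'][0,0])
w=cloud(c); q=w[(abs(w[...,2]-.12)<.006)&(abs(w[...,0]-.51)<.03)&(abs(w[...,1]-.105)<.03)]
print(len(q)); 
if len(q): print(q.mean(0),cv2.minEnclosingCircle((q[:,:2]*1000).astype(np.float32)))
E
```

```text
[0.51391562 0.10318634 0.28634167] 3.15
cam in tool [ 0.06529923  0.0005487  -0.1242553 ] 344.12303876004665
588
[0.50956005 0.10509534 0.12149923] ((509.3677673339844, 104.41288757324219), 11.89992904663086)
```

View pics/w0.png

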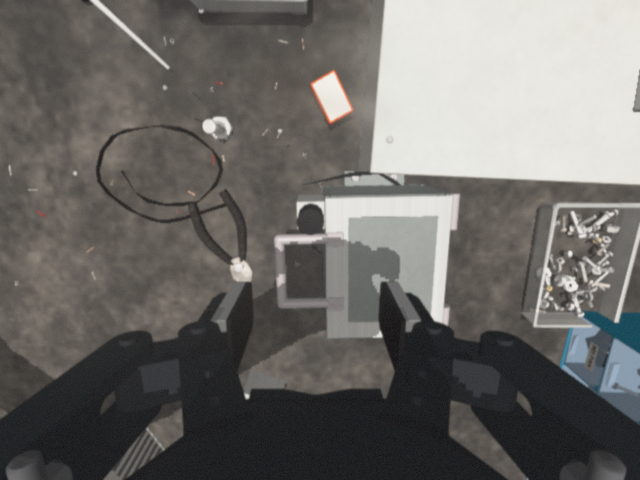

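The wrist view shows the knob at (311,218), the bar along x≈281 for rows 237-303, and the flap's front edge from (326,196) to (328,337). The knob fix is (0.5094,0.1046,0.1215), which matches its given height. I'll descend.

Emit:
{"api": "play_rows", "payload": {"rows": [0.006, -0.018, 0.13, 0, 0, 0, 0, 0, 0.15, 0, 0, 0, 0, 0, 0.15, 0, 0, 0, 0, 0, 0.13, 0, 0, 0, 0, 0, 0.09, 0, 0, 0, 0, 0, 0.036, 0, 0, 0, 0, 0, 0, 0, 0, 0]}}

```text
time_s: 4.03
ee_pos: [0.5094, 0.105, 0.1143]
tcp_rot: [[-0.001, 1.0, 0.001], [1.0, 0.001, -0.0], [-0.0, 0.001, -1.0]]
wrist_force: [0.8, 0.6, 0.4]
width: 0.0558
finger_force: 0.0
```

```bash
python3 - <<'E'
from h import *
np.set_printoptions(precision=4,suppress=True)
s=bot.state(); print(s['ee_pos'],s['wrist_force'])
c=load('wrist')
for nm,u,v,z in[('NL',326,196,.09),('NR',328,337,.09),('FR',448,334,.09),('FL',449,196,.09),('bar1',281,237,.092),('bar2',282,303,.092)]: print(nm,ray(c,u,v,z))
w=cloud(c); q=w[(abs(w[...,2]-.09)<.005)&(w[...,0]<.492)&(w[...,0]>.46)&(w[...,1]<.1)&(w[...,1]>-.01)]
print('bar',q.min(0),q.max(0),q.mean(0)); print(np.polyfit(q[:,1],q[:,0],1))
q=w[(abs(w[...,2]-.09)<.005)&(w[...,0]>.52)&(w[...,0]<.65)&(w[...,1]<.135)&(w[...,1]>-.05)]; print(cv2.minAreaRect((q[:,:2]*1000).astype(np.float32)))
E
```

```text
[0.5094 0.105  0.1143] [0.7592 0.6445 0.4286]
NL [0.5241 0.1216 0.09  ]
NR [ 0.5273 -0.0266  0.09  ]
FR [ 0.6527 -0.0232  0.09  ]
FL [0.6391 0.1215 0.09  ]
bar1 [0.4812 0.0825 0.092 ]
bar2 [0.4803 0.0133 0.092 ]
bar [0.4737 0.008  0.0864] [0.4918 0.085  0.0945] [0.481  0.0487 0.0916]
[-0.0088  0.4814]
((585.413818359375, 48.349578857421875), (129.64590454101562, 150.77684020996094), 0.2593019902706146)
```

Emit:
{"api": "play_rows", "payload": {"rows": [0, 0, 0, 0, 0, 0, 0, 0, 0, 0, 0, 0, 0, 0, 0, 0, 0, 0, 0, 0, 0, 0, 0, 0, 0, 0, 0, 0, 0, 0], "claw": 1}}

```text
time_s: 4.65
ee_pos: [0.5096, 0.1054, 0.115]
tcp_rot: [[-0.002, 1.0, 0.002], [1.0, 0.002, -0.0], [-0.0, 0.002, -1.0]]
wrist_force: [-1.3, -0.2, 6.6]
width: 0.022
finger_force: 58.6
```

Emit:
{"api": "play_rows", "payload": {"rows": [0, 0, -0.04, 0, 0, 0, 0, 0, -0.06, 0, 0, 0, 0, 0, -0.08, 0, 0, 0, 0, 0, -0.08, 0, 0, 0, 0, 0, 0, 0, 0, 0]}}

```text
time_s: 5.28
ee_pos: [0.5099, 0.1058, 0.1808]
tcp_rot: [[-0.002, 1.0, 0.004], [1.0, 0.002, 0.001], [0.001, 0.004, -1.0]]
wrist_force: [0.9, 0.4, 0.2]
width: 0.0222
finger_force: 58.8
```

Emit:
{"api": "play_rows", "payload": {"rows": [-0.19, -0.045, -0.04, 0, 0, 0, -0.2, -0.048, -0.04, 0, 0, 0, -0.2, -0.048, 0, 0, 0, 0, -0.2, -0.048, 0, 0, 0, 0, -0.2, -0.048, 0, 0, 0, 0, -0.193, -0.048, 0, 0, 0, 0, 0, 0, 0, 0, 0, 0, 0, 0, 0, 0, 0, 0]}}

```text
time_s: 6.28
ee_pos: [0.438, -0.1899, 0.1984]
tcp_rot: [[-0.002, 1.0, -0.0], [1.0, 0.002, 0.001], [0.001, -0.0, -1.0]]
wrist_force: [-1.0, 0.3, -1.3]
width: 0.0221
finger_force: 58.8
```

```bash
python3 - <<'E'
from h import *
np.set_printoptions(precision=4,suppress=True)
c=cap('wrist'); cv2.imwrite('pics/w1.png',c['color'][...,::-1]); s=bot.state(); print(s['ee_pos'])
w=cloud(c); q=w[(abs(w[...,2]-.05)<.005)&(abs(w[...,0]-.4385)<.035)&(abs(w[...,1]+.159)<.035)]
print(len(q)); 
if len(q): print(q.mean(0),cv2.minAreaRect((q[:,:2]*1000).astype(np.float32)))
E
```

```text
[ 0.4383 -0.1893  0.1985]
3744
[ 0.4393 -0.1591  0.0506] ((439.2397766113281, -160.01654052734375), (50.44391632080078, 50.23369216918945), 67.68228912353516)
```

View pics/w1.png

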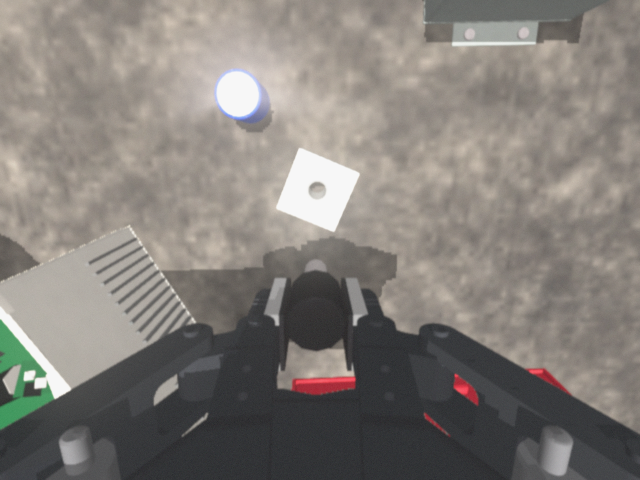

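The wrist view shows the bore at (317,190) and the held pin's stem end at about (316,266). I'll compute their relative offset from this one image.

```bash
python3 - <<'E'
from h import *
c=load('wrist'); print('bore',ray(c,317,190,.05)); print('tip',ray(c,316,266,.1395),ray(c,316,270,.1395))
w=cloud(c); print(w[258:290:4,316].round(4))
q=w[290:352,285:348].reshape(-1,3); q=q[(q[:,2]>.2)]; print('knob top',np.median(q[:,2]),q[abs(q[:,2]-np.median(q[:,2]))<.004].mean(0))
print(c['color'][252:290:2,316,0])
E
```

```text
bore [ 0.4394276  -0.15960801  0.05      ]
tip [ 0.43864764 -0.19108285  0.1395    ] [ 0.43865058 -0.19348703  0.1395    ]
[[ 0.4387 -0.2323  0.0025]
 [ 0.4386 -0.1849  0.1505]
 [ 0.4386 -0.1853  0.1556]
 [ 0.4386 -0.179   0.1782]
 [ 0.4386 -0.1789  0.1834]
 [ 0.4386 -0.1796  0.1863]
 [ 0.4386 -0.1792  0.1916]
 [ 0.4386 -0.1795  0.1952]]
knob top 0.20495191408268193 [ 0.43845733 -0.18969288  0.20483887]
[119 118 113 119 152 158 158 160 152 104  69  72  71  63  63  67  60  61
  61]
```

Emit:
{"api": "play_rows", "payload": {"rows": [0.119, 0.003, 0, 0, 0, 0, 0, 0, 0.13, 0, 0, 0, 0, 0, 0.13, 0, 0, 0, 0, 0, 0.07, 0, 0, 0, 0, 0, 0, 0, 0, 0]}}

```text
time_s: 6.95
ee_pos: [0.4386, -0.1597, 0.1155]
tcp_rot: [[-0.004, 1.0, -0.002], [1.0, 0.004, 0.001], [0.001, -0.002, -1.0]]
wrist_force: [0.7, 0.6, 0.1]
width: 0.0223
finger_force: 58.8
```

Emit:
{"api": "play_rows", "payload": {"rows": [0, 0, 0.03, 0, 0, 0, 0, 0, 0.03, 0, 0, 0, 0, 0, 0, 0, 0, 0]}}

```text
time_s: 7.32
ee_pos: [0.4388, -0.1605, 0.101]
tcp_rot: [[-0.002, 1.0, -0.0], [1.0, 0.002, 0.0], [0.0, -0.0, -1.0]]
wrist_force: [-0.6, 1.8, -1.0]
width: 0.022
finger_force: 58.9
```

Emit:
{"api": "play_rows", "payload": {"rows": [0, 0, 0.03, 0, 0, 0, 0, 0, 0.03, 0, 0, 0, 0, 0, 0.03, 0, 0, 0, 0, 0, 0.01, 0, 0, 0, 0, 0, 0.006, 0, 0, 0, 0, 0, 0, 0, 0, 0]}}

```text
time_s: 8.07
ee_pos: [0.4389, -0.1605, 0.0746]
tcp_rot: [[-0.002, 1.0, 0.0], [1.0, 0.002, 0.0], [0.0, 0.0, -1.0]]
wrist_force: [0.7, 2.6, -2.4]
width: 0.0222
finger_force: 58.8
```

Emit:
{"api": "play_rows", "payload": {"rows": [0, 0, 0.008, 0, 0, 0, 0, 0, 0, 0, 0, 0]}}

```text
time_s: 8.32
ee_pos: [0.439, -0.1605, 0.074]
tcp_rot: [[-0.002, 1.0, -0.0], [1.0, 0.002, -0.001], [-0.001, -0.0, -1.0]]
wrist_force: [-4.2, 4.9, 12.9]
width: 0.0219
finger_force: 60.6
```

Emit:
{"api": "play_rows", "payload": {"rows": [0, 0, 0, 0, 0, 0, 0, 0, 0, 0, 0, 0, 0, 0, -0.04, 0, 0, 0, 0, 0, -0.12, 0, 0, 0, 0, 0, -0.15, 0, 0, 0, 0, 0, -0.15, 0, 0, 0, 0, 0, 0, 0, 0, 0], "claw": -0.1}}

```text
time_s: 9.2
ee_pos: [0.4407, -0.1616, 0.1909]
tcp_rot: [[-0.001, 1.0, 0.006], [1.0, 0.001, -0.003], [-0.003, 0.006, -1.0]]
wrist_force: [0.7, -1.1, 0.7]
width: 0.0471
finger_force: 0.0
```

```bash
python3 - <<'E'
from h import *
c=cap('side'); w=cloud(c); q=w[300:370,240:300].reshape(-1,3); q=q[(q[:,2]>.055)&(abs(q[:,0]-.439)<.03)&(abs(q[:,1]+.16)<.03)]; print(len(q),q.max(0),q.min(0)); t=q[q[:,2]>q[:,2].max()-.006]; print(t.mean(0))
c=cap('wrist'); w=cloud(c); q=w[(w[...,2]>.06)&(w[...,2]<.1)&(abs(w[...,0]-.439)<.03)&(abs(w[...,1]+.16)<.03)]; print(len(q), q.mean(0) if len(q) else '', np.median(q,0))
E
```

```text
297 [ 0.45125496 -0.14951381  0.08237113] [ 0.42738965 -0.1735629   0.05526725]
[ 0.43930288 -0.16193264  0.0792678 ]
997 [ 0.43937864 -0.15929746  0.07886114] [ 0.43908872 -0.15914232  0.08046904]
```

The knob top now sits at z≈0.080, so the pin is fully home. Next is the bar.

Emit:
{"api": "play_rows", "payload": {"rows": [0.2, 0.039, 0, 0, 0, 0, 0.21, 0.039, 0, 0, 0, 0, 0.21, 0.039, 0, 0, 0, 0, 0.212, 0.04, 0, 0, 0, 0, 0, 0, 0.1, 0, 0, 0, 0, 0, 0.12, 0, 0, 0, 0, 0, 0.06, 0, 0, 0, 0, 0, 0, 0, 0, 0]}}

```text
time_s: 10.3
ee_pos: [0.4767, 0.0471, 0.1165]
tcp_rot: [[-0.002, 1.0, -0.003], [1.0, 0.002, 0.0], [0.0, -0.003, -1.0]]
wrist_force: [-0.1, 0.7, 0.8]
width: 0.0467
finger_force: 0.0
```

Emit:
{"api": "play_rows", "payload": {"rows": [0, 0.016, 0, 0, 0, 0, 0, 0, 0.06, 0, 0, 0, 0, 0, 0.056, 0, 0, 0, 0, 0, 0, 0, 0, 0]}}

```text
time_s: 10.8
ee_pos: [0.4806, 0.047, 0.0874]
tcp_rot: [[-0.002, 1.0, -0.003], [1.0, 0.002, -0.0], [-0.0, -0.003, -1.0]]
wrist_force: [-0.1, 0.4, -0.5]
width: 0.0474
finger_force: 0.0
```

Emit:
{"api": "play_rows", "payload": {"rows": [0, 0, 0, 0, 0, 0, 0, 0, 0, 0, 0, 0, 0, 0, 0, 0, 0, 0, 0, 0, 0, 0, 0, 0, 0, 0, 0, 0, 0, 0, 0, 0, 0, 0, 0, 0], "claw": 1}}

```text
time_s: 11.55
ee_pos: [0.4789, 0.0473, 0.0888]
tcp_rot: [[-0.003, 1.0, -0.005], [1.0, 0.003, -0.002], [-0.002, -0.005, -1.0]]
wrist_force: [-7.0, 0.8, 5.4]
width: 0.0077
finger_force: 58.5
```

```bash
python3 - <<'E'
from h import *
s=bot.state(); print(s['ee_pos'])
import numpy as np
L=.1675; a=np.radians([0,4,10,17,25,33,41,49,57,65,73,81,89,97,103,106])
d=np.diff(np.c_[-L*np.cos(a),L*np.sin(a)],axis=0)/.25
for x,z in d: print(f'0, {x:.3f}, {-z:.3f}, 0, 0, 0,')
E
```

```text
[0.47889767 0.04734622 0.0888036 ]
0, 0.002, -0.047, 0, 0, 0,
0, 0.009, -0.070, 0, 0, 0,
0, 0.019, -0.080, 0, 0, 0,
0, 0.033, -0.087, 0, 0, 0,
0, 0.045, -0.082, 0, 0, 0,
0, 0.056, -0.075, 0, 0, 0,
0, 0.066, -0.066, 0, 0, 0,
0, 0.075, -0.056, 0, 0, 0,
0, 0.082, -0.045, 0, 0, 0,
0, 0.087, -0.033, 0, 0, 0,
0, 0.091, -0.021, 0, 0, 0,
0, 0.093, -0.008, 0, 0, 0,
0, 0.093, 0.005, 0, 0, 0,
0, 0.069, 0.012, 0, 0, 0,
0, 0.034, 0.009, 0, 0, 0,
```

Emit:
{"api": "play_rows", "payload": {"rows": [0, -0.004, -0.047, 0, 0, 0, 0, 0.009, -0.07, 0, 0, 0, 0, 0.019, -0.08, 0, 0, 0, 0, 0.033, -0.087, 0, 0, 0, 0, 0.045, -0.082, 0, 0, 0, 0, 0, 0, 0, 0, 0]}}

```text
time_s: 12.3
ee_pos: [0.5059, 0.0479, 0.1827]
tcp_rot: [[-0.002, 1.0, -0.003], [1.0, 0.002, -0.001], [-0.001, -0.003, -1.0]]
wrist_force: [-8.6, 0.6, 5.0]
width: 0.0078
finger_force: 59.3
```

Emit:
{"api": "play_rows", "payload": {"rows": [0, 0.054, -0.077, 0, 0, 0, 0, 0.064, -0.068, 0, 0, 0, 0, 0.075, -0.056, 0, 0, 0, 0, 0.082, -0.045, 0, 0, 0, 0, 0, 0, 0, 0, 0]}}

```text
time_s: 12.92
ee_pos: [0.5775, 0.0493, 0.2466]
tcp_rot: [[-0.003, 1.0, 0.004], [1.0, 0.003, 0.002], [0.002, 0.004, -1.0]]
wrist_force: [-6.9, -0.0, 12.7]
width: 0.0071
finger_force: 59.5
```

Emit:
{"api": "play_rows", "payload": {"rows": [0, 0.087, -0.033, 0, 0, 0, 0, 0.091, -0.021, 0, 0, 0, 0, 0.093, -0.008, 0, 0, 0, 0, 0.093, 0.005, 0, 0, 0, 0, 0.069, 0.012, 0, 0, 0, 0, 0.034, 0.009, 0, 0, 0, 0, 0, 0, 0, 0, 0]}}

```text
time_s: 13.8
ee_pos: [0.6944, 0.0512, 0.2541]
tcp_rot: [[-0.004, 1.0, 0.006], [1.0, 0.004, 0.006], [0.006, 0.006, -1.0]]
wrist_force: [1.0, 5.4, 2.4]
width: 0.0077
finger_force: 60.3
```

Emit:
{"api": "play_rows", "payload": {"rows": [0, 0, 0, 0, 0, 0, 0, 0, 0, 0, 0, 0, 0, 0, 0, 0, 0, 0, 0, 0, -0.08, 0, 0, 0, 0, 0, -0.12, 0, 0, 0, 0, 0, -0.1, 0, 0, 0, 0, 0, 0, 0, 0, 0], "claw": -0.1}}

```text
time_s: 14.68
ee_pos: [0.6938, 0.0484, 0.3297]
tcp_rot: [[-0.002, 1.0, 0.006], [1.0, 0.002, 0.001], [0.001, 0.006, -1.0]]
wrist_force: [-0.3, 0.5, 0.6]
width: 0.0471
finger_force: 0.0
```

Emit:
{"api": "play_rows", "payload": {"rows": [-0.003, -0.15, 0, 0, 0, 0, -0.003, -0.15, 0, 0, 0, 0, -0.003, -0.14, 0, 0, 0, 0, 0, 0, 0, 0, 0, -1, 0, 0, 0, 0, 0, -1, 0, 0, 0, 0, 0, -1, 0, 0, 0, 0, 0, -1, 0, 0, 0, 0, 0, -1]}}

```text
time_s: 15.68
ee_pos: [0.5823, 0.045, 0.3253]
tcp_rot: [[-0.648, 0.762, -0.001], [0.762, 0.648, -0.0], [0.0, -0.001, -1.0]]
wrist_force: [0.2, 0.6, -0.5]
width: 0.0466
finger_force: 0.0
```

Emit:
{"api": "play_rows", "payload": {"rows": [0, 0, 0, 0, 0, -1, 0, 0, 0, 0, 0, -1, 0, 0, 0, 0, 0, -1, 0, 0, 0, 0, 0, -1, 0, 0, 0, 0, 0, -1, 0, 0, 0, 0, 0, -1, 0, 0, 0, 0, 0, -0.3, 0, 0, 0, 0, 0, 0]}}

```text
time_s: 16.68
ee_pos: [0.5826, 0.045, 0.3255]
tcp_rot: [[-1.0, -0.007, -0.0], [-0.007, 1.0, -0.0], [0.0, -0.0, -1.0]]
wrist_force: [0.3, 0.1, -0.4]
width: 0.0467
finger_force: 0.0
```

```bash
python3 - <<'E'
from h import *
np.set_printoptions(precision=4,suppress=True)
c=cap('wrist'); cv2.imwrite('pics/w2.png',c['color'][...,::-1]); s=bot.state(); print(s['ee_pos'],np.array(s['tcp_rot']))
w=cloud(c); q=w[(abs(w[...,2]-.079)<.005)&(abs(w[...,0]-.584)<.04)&(abs(w[...,1]-.0487)<.04)]
print(len(q)); 
if len(q): print(q.mean(0),cv2.minAreaRect((q[:,:2]*1000).astype(np.float32)))
E
```

```text
[0.5826 0.0451 0.3256] [[-1.     -0.0075 -0.0003]
 [-0.0075  1.     -0.0001]
 [ 0.0003 -0.0001 -1.    ]]
286
[0.583  0.0474 0.0794] ((583.0413208007812, 47.49928665161133), (35.05503845214844, 8.85690975189209), 0.3416891396045685)
```

View pics/w2.png

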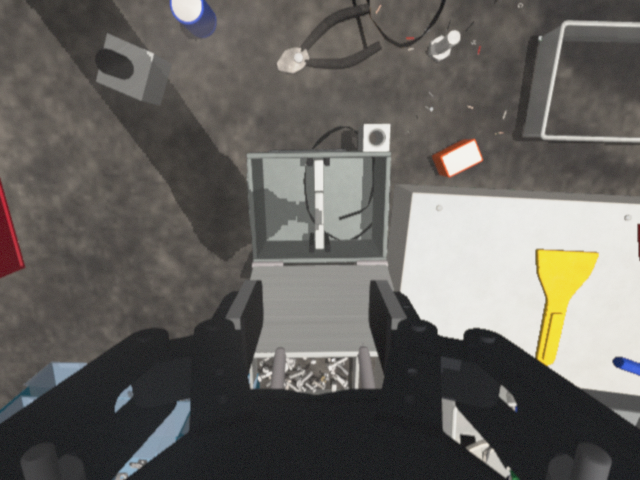

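The wrist view shows the flap open, the pin in the block at about (113,64), and the tab at (319,205). The tab centre is (0.583,0.0475,0.079), which matches its given height.

Emit:
{"api": "play_rows", "payload": {"rows": [-0.002, 0.01, 0.1, 0, 0, 0, 0, 0, 0.18, 0, 0, 0, 0, 0, 0.18, 0, 0, 0, 0, 0, 0.18, 0, 0, 0, 0, 0, 0.15, 0, 0, 0, 0, 0, 0, 0, 0, 0]}}

```text
time_s: 17.48
ee_pos: [0.5814, 0.047, 0.1258]
tcp_rot: [[-1.0, -0.008, -0.006], [-0.008, 1.0, -0.001], [0.006, -0.001, -1.0]]
wrist_force: [-0.7, 0.8, 0.7]
width: 0.0469
finger_force: 0.0
```

Emit:
{"api": "play_rows", "payload": {"rows": [-0.004, 0.002, 0.08, 0, 0, 0, 0, 0, 0.08, 0, 0, 0, 0, 0, 0.06, 0, 0, 0, 0, 0, 0, 0, 0, 0, 0, 0, 0, 0, 0, 0]}}

```text
time_s: 18.1
ee_pos: [0.5845, 0.0485, 0.0736]
tcp_rot: [[-1.0, -0.009, 0.001], [-0.009, 1.0, 0.0], [-0.001, 0.0, -1.0]]
wrist_force: [-0.4, 0.2, 0.3]
width: 0.0468
finger_force: 0.0
```

Emit:
{"api": "play_rows", "payload": {"rows": [0, 0, 0, 0, 0, 0, 0, 0, 0, 0, 0, 0, 0, 0, 0, 0, 0, 0, 0, 0, 0, 0, 0, 0, 0, 0, 0, 0, 0, 0, 0, 0, 0, 0, 0, 0], "claw": 1}}

```text
time_s: 18.85
ee_pos: [0.5846, 0.0484, 0.0739]
tcp_rot: [[-1.0, -0.009, 0.001], [-0.009, 1.0, -0.0], [-0.001, -0.0, -1.0]]
wrist_force: [-0.7, 0.2, 4.5]
width: 0.009
finger_force: 60.7
```

Emit:
{"api": "play_rows", "payload": {"rows": [0, 0, -0.04, 0, 0, 0, 0, 0, -0.06, 0, 0, 0, 0, 0, -0.08, 0, 0, 0, 0, 0, -0.1, 0, 0, 0, 0, 0, -0.1, 0, 0, 0, 0, 0, -0.1, 0, 0, 0, 0, 0, -0.08, 0, 0, 0, 0, 0, 0, 0, 0, 0]}}

```text
time_s: 19.85
ee_pos: [0.585, 0.0487, 0.2153]
tcp_rot: [[-1.0, -0.009, 0.004], [-0.009, 1.0, 0.0], [-0.004, 0.0, -1.0]]
wrist_force: [-0.3, 0.4, -2.1]
width: 0.0088
finger_force: 59.9
```

Emit:
{"api": "play_rows", "payload": {"rows": [0.03, 0.07, 0, 0, 0, 0, 0.062, 0.16, 0, 0, 0, 0, 0.08, 0.2, 0, 0, 0, 0, 0.08, 0.2, 0, 0, 0, 0, 0.08, 0.2, 0, 0, 0, 0, 0.08, 0.2, 0, 0, 0, 0, 0.062, 0.18, 0, 0, 0, 0, 0.05, 0.14, 0, 0, 0, 0]}}

```text
time_s: 20.85
ee_pos: [0.4469, 0.3871, 0.2122]
tcp_rot: [[-1.0, -0.013, -0.002], [-0.013, 1.0, -0.001], [0.002, -0.001, -1.0]]
wrist_force: [-0.3, -0.2, -0.7]
width: 0.0089
finger_force: 59.9
```

Emit:
{"api": "play_rows", "payload": {"rows": [0, 0, 0.06, 0, 0, 0, 0, 0, 0.1, 0, 0, 0, 0, 0, 0.06, 0, 0, 0, 0, 0, 0, 0, 0, 0, 0, 0, 0, 0, 0, 0, 0, 0, 0, 0, 0, 0]}}

```text
time_s: 21.6
ee_pos: [0.4505, 0.3849, 0.1591]
tcp_rot: [[-1.0, -0.009, 0.001], [-0.009, 1.0, 0.001], [-0.001, 0.001, -1.0]]
wrist_force: [-0.1, 0.1, -0.1]
width: 0.0089
finger_force: 59.9
```

```bash
python3 - <<'E'
from h import *
np.set_printoptions(precision=4,suppress=True)
c=cap('scene'); d=cap('side'); im=np.hstack([c['color'][100:460,100:500],d['color'][100:460,180:440]])[...,::-1]; cv2.imwrite('pics/f.png',im); s=bot.state(); print(s['ee_pos'],s['time_s'],s['qd'])
for n,B in(('scene',(140,305,272,410)),('side',(258,168,320,225))):
    q=cloud(load(n))[B[1]:B[3],B[0]:B[2]].reshape(-1,3);q=q[(q[:,2]>.041)&(q[:,2]<.05)&(q[:,0]<.53)&(q[:,0]>.37)]; print(cv2.minAreaRect((q[:,:2]*1000).astype(np.float32)))
E
```

```text
[0.4504 0.3847 0.1589] 21.7 [0.0005 0.003  0.0018 0.0032 0.0018 0.0006 0.0003]
((449.9419860839844, 385.3494567871094), (174.6173095703125, 121.72110748291016), 89.09473419189453)
((452.00750732421875, 386.14874267578125), (182.42115783691406, 118.80905151367188), 88.6414566040039)
```

View pics/f.png

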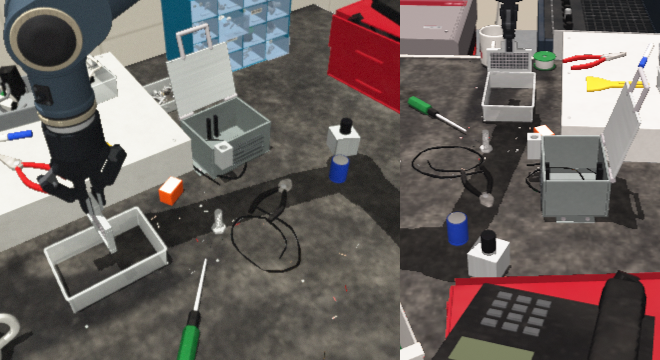

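The combined picture shows the plate upright over the middle of the tub at about (105,235), with its lower edge at z≈0.09, well above the 0.046 rim. The flap is open at (205,80), the pin is home in the block at (346,128), and the bystanders have not moved. I'll hand in.

```bash
python3 -c "
from bench import bot
print(bot.close_job())"
```

```text
the job is handed in; nothing more can be done
None
```

The job is handed in at about 22 s: the pin is fully home in the block, the flap stands open just past upright, and the plate is held upright over the middle of the tub, about 4 cm above its rim.

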